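# Set the choke rod to half

## Robot

A 7-joint arm with a two-finger parallel gripper is mounted at the origin on the work surface. World frame = base frame: x ahead of the robot, y to its left, z up, the work surface at z = 0. Lengths are in mm, angles in rad, forces in N, time in s.
With the tool pointing down it reaches from about 400 to 875 mm from the base axis. Payload 19.3 kg.
Tool frame: the origin (TCP) lies at the very end of the fingers, on their centre line; the grasp point (between the pads) lies 19 mm behind it (grip_point_offset is the z of the grasp point in the tool frame, in mm); z points along the fingers, x is the direction in which the jaws open and shut, and the axes are right-handed (so a half turn about z gives the same grasp; the last joint's range is limited). The gripper opens to 85 mm and grips with 20 to 120 N. Pads are 22 mm wide; open, the fingers measure 114 mm over their backs; the gripper's body (76 mm by 85 mm) begins 54 mm behind the grasp point. The pads swing forward as they close: fully open they stand 13 mm farther back than shut.
Start: joints at [1.201, 0.521, -0.036, 1.599, 0.021, 1.021, -0.113], TCP at [184.553, -597.122, 231.291] pointing down, gripper open.
Joint ranges: [-2.91, 2.91], [-0.3, 2.13], [-1.5, 1.42], [0.17, 2.43], [-1.26, 4.41], [0.16, 1.93], [-2.52, 2.52]. Speed limits (rad/s): [1.89, 1.89, 2.39, 2.39, 3.01, 3.01, 3.01].

## Interface

Orientations are given as a 3x3 rotation matrix whose columns are the frame's x, y, z axes.
In Python, from workcell import movep, movel, goto_joints, open_gripper, clamp, wait, inverse_kinematics, read_state, camera, PlanningError, finish_job, grip_point_offset gives the robot as it stands. Calls block until the motion is done:
- movep(position, orientation): joint-space move of the TCP to a pose.
- movel(position, frame=None, max_speed=150, guard=None): straight line of the TCP; frame=None keeps the orientation; max_speed is the mean speed in mm/s. With guard (N) it stops when the force on the tool has changed by that much, and returns True; else False.
- goto_joints(angles): joint-space move.
- open_gripper() and clamp(): open the fingers fully, or close them until they stop; the grip force is fixed at half the most.
- wait(seconds).
- inverse_kinematics(position, orientation): joint angles nearest the present ones, or None.
- read_state(): the state.
- camera(name): name is "scene" or "top"; returns a dict with "image" (480x640x3 uint8, blue, green, red), "range_z" (480x640 float32, mm along the optical axis (not along the pixel's ray), 0 where there is no reading), "fx", "fy", "cx", "cy" (pixels), "cam_to_world" (4x4, takes a point from camera to world coordinates). Camera axes: x right, y up, looking along -z (the intrinsics and any distortion apply to the point x, -y, -z); pixel columns grow to the right and rows downward; lengths in mm; the calibration is good to about 2 mm. A picture is of the moment at which its call begins.
A pose or a line that the arm cannot do raises PlanningError and nothing moves.
- finish_job(): hands the job in, once; it reports no verdict.
The state is a dict: "time": time; "qpos": joint angles; "qvel": joint speeds; "joint_efforts": joint torques, N m; "eef_pos": TCP position; "tool_rot": TCP orientation; "ft_force": force on the tool from outside, world axes, zero at the start; "torque": the same for the moment, N m; "finger_gap": finger opening in mm.
Only numpy, scipy, OpenCV 4.12 (cv2) and the standard library are available. Lean on these libraries where they do the work, as an engineer would, in place of code of your own. Each camera call takes 0.05 s, during which the arm holds its last target. There are 200 camera calls.

## Task

The small engine's choke is the rod with the T-shaped handle on the grey console, and it is pushed fully home. Pull it out to its middle click position, halfway along its travel, and let go; leave the ball-knob rod and the plain straight-knob rod as they are.

Things in the scene. Friction and masses are not known exactly. Their poses are not given: they have to be found in the camera images.
- choke (a joint): How far the choke rod is out, in m: 0 fully home, 0.030 middle click, 0.060 fully out. It clicks into these three positions: spring detent, about 10 N at most to pull out of a click; let go within about 12 mm of the middle it snaps to it by itself, and it stays there. It starts at or within 2 mm of home.
- choke_handle (a point): Centre of the choke's T-handle: black plastic crossbar 46 wide across the rod (y), 14 thick along it (x), 22 high (z), on a 10 mm steel rod, 48 above the bench. x points along the rod into the console, z up; pulling out moves it along its -x. Rod home: 62 in front of the panel. The bar's flat ends can be pinched from above. Rods stand 95 apart; which is in which of three places varies.
- throttle_handle (a point): Centre of the throttle rod's black ball knob, 40 diameter: not to be moved. Same height and axes as the choke's. It starts 0 to 45 out, has no clicks, stays where left (5 N friction). The rods' console is a grey steel box fixed on the bench, 160 deep, 340 wide, 84 high, turned up to 20 degrees; low pliers lie on its top.
- stop_handle (a point): Middle of the stop rod's plain black cylinder knob, 22 diameter, 36 long along the rod: not to be moved. Same height and axes as the choke's. It starts 0 to 20 out, has no clicks, stays where left (5 N friction). A socket 24 high and a flat gauge 16 high stand on the bench in front of the rods.

How it is judged (in metres and radians):
At the end, for the whole second after the job is handed in: The choke rod rests, let go, on its middle click, 30 mm out within 8 mm; the throttle and stop rods are within 10 mm of where they started (value of joint choke between 0.022 and 0.038 m and velocity of joint choke between -0.01 and 0.01 m/s and distance of each of throttle_handle, stop_handle from where it was at the start of the episode below 0.01 m); the robot touches nothing.
It fails at once if the throttle rod (ball knob) is moved by more than 10 mm (distance of throttle_handle from where it was at the start of the episode above 0.01 m).
It fails at once if the stop rod (plain straight knob) is moved by more than 10 mm (distance of stop_handle from where it was at the start of the episode above 0.01 m).
It also fails if it takes over 32 s, if anything falls off the work surface, if the arm or the gripper's body presses on something with over 40 N, if the wrist force passes 120 N, or if a joint passes its speed limit or range.

## Working session

There is one attempt and no reset: what is moved stays moved. The work goes in short steps, each a Python script; the robot and the scene stay as the last script left them, time stands still between calls to the robot, and variables do not carry over. Pictures are saved under pics/ and viewed, about 8 in all and at most 12, crops included, and the job is handed in when it is done.

```bash
mkdir -p pics; ls
cat > h.py <<'E'
import numpy as np, cv2
from workcell import *
def pts(c):
    "world point per pixel (mm)"
    z=c["range_z"].astype(float); v,u=np.indices(z.shape)
    P=np.stack([(u-c["cx"])/c["fx"]*z,-(v-c["cy"])/c["fy"]*z,-z,np.ones_like(z)],-1)
    W=(P@np.array(c["cam_to_world"]).T)[...,:3]; W[z==0]=np.nan
    return W
E
python3 - <<'E'
from h import *
for n in("top","scene"):
    c=camera(n); cv2.imwrite(f"pics/{n}0.png",c["image"]); np.savez(f"{n}0.npz",**c)
    print(n,[k for k in c],c["fx"],np.round(c["cam_to_world"],2).tolist())
print(read_state())
E
```

```text
pics
top ['image', 'range_z', 'fx', 'fy', 'cx', 'cy', 'cam_to_world'] 500.39852324304616 [[-0.01, 0.99, -0.12, 552.58], [-1.0, -0.02, -0.02, 31.12], [-0.02, 0.12, 0.99, 748.24], [0.0, 0.0, 0.0, 1.0]]
scene ['image', 'range_z', 'fx', 'fy', 'cx', 'cy', 'cam_to_world'] 584.5293814628089 [[0.82, -0.46, 0.35, 868.24], [0.58, 0.65, -0.5, -304.54], [0.01, 0.61, 0.79, 658.6], [0.0, 0.0, 0.0, 1.0]]
{'time': 0.1, 'qpos': array([ 1.20079682,  0.52193374, -0.03632019,  1.59993404,  0.0211647 ,
        1.02109828, -0.11279436]), 'qvel': array([ 0.00092191, -0.00233279, -0.00041402, -0.00171818,  0.00049572,
       -0.00071432,  0.00205466]), 'joint_efforts': array([ 4.55533736e-03, -9.28491497e+01,  1.98495492e+00, -3.70531905e+01,
        1.82707433e-02,  5.40423556e-03,  5.14092312e-05]), 'eef_pos': array([ 184.46735156, -596.84992938,  230.8023102 ]), 'tool_rot': array([[ 2.95299468e-01, -9.55404686e-01, -3.32585302e-04],
       [-9.55404232e-01, -2.95299652e-01,  9.32577665e-04],
       [-9.89201395e-04,  4.23637166e-05, -9.99999510e-01]]), 'ft_force': array([ 0.12386035, -0.52455735, -0.65519677]), 'torque': array([ 0.04103068, -0.0196943 ,  0.01303955]), 'finger_gap': 85.73130152171382}
```

View pics/top0.png

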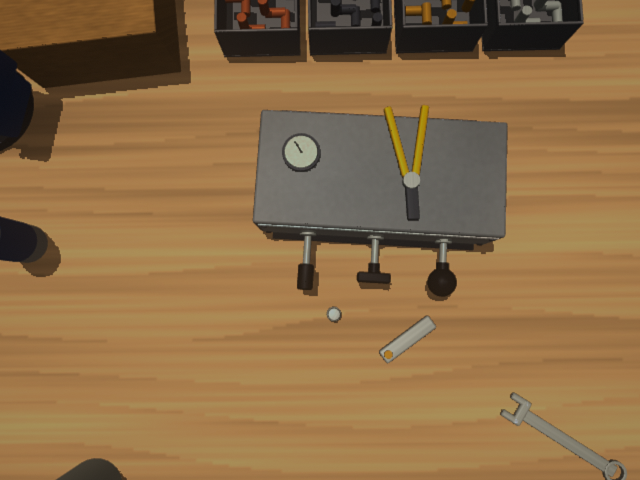

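View pics/scene0.png

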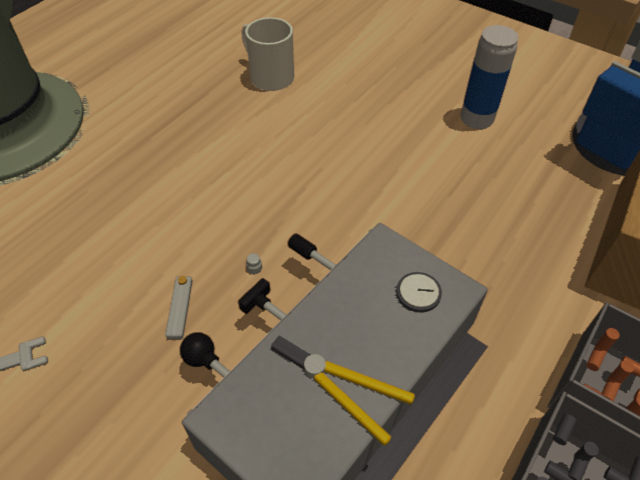

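The top view shows the T-handle in the middle at about (374,278), the straight knob on its left (306,276) and the ball on its right (441,282). The scene view agrees. The socket is at (334,314) and the gauge at (407,340). Next I measure the T-handle and the console's heading.

Run:
```python
from h import *
out={}
for n,win in(("top",dict(T=(350,262,400,292),stop=(292,258,320,294),ball=(424,260,462,302))),("scene",dict(T=(232,275,275,318),stop=(284,230,320,262),ball=(175,328,220,372)))):
    c=dict(np.load(f"{n}0.npz")); W=pts(c); g=c["image"].max(2)
    if n=="top":
        m=(abs(W[...,2]-84)<5); m[:105]=0;m[245:]=0;m[:,:240]=0;m[:,520:]=0
        r=cv2.minAreaRect(W[m][:,:2].astype(np.float32)); print("console",r)
    for k,(a,b,d,e) in win.items():
        m=np.zeros(g.shape,bool); m[b:e,a:d]=(g[b:e,a:d]<60)&(W[b:e,a:d,2]>30)&(W[b:e,a:d,2]<80)
        p=W[m]; rc=cv2.minAreaRect(p[p[:,2]>np.percentile(p[:,2],60)][:,:2].astype(np.float32))
        print(n,k,m.sum(),"min",p.min(0).round(1),"max",p.max(0).round(1),"med",np.median(p,0).round(1),"rect top",np.round(rc[0],1),np.round(rc[1],1),round(rc[2],1))
    for k,(a,b,d,e) in dict(socket=(326,306,342,322),gauge=(378,315,437,364)).items():
        if n=="top":
            p=W[b:e,a:d].reshape(-1,3); p=p[p[:,2]>9]; print(k,p.min(0).round(),p.max(0).round())
    print("bench z",np.nanmedian(W[380:400,200:300,2]) if n=="top" else np.nanmedian(W[120:180,150:230,2]))
```

```text
console ((728.0804443359375, -47.42924499511719), (339.98138427734375, 172.0828094482422), 85.72858428955078)
top T 416 min [573.9 -57.5  38. ] max [601.6 -13.3  61.9] med [583.4 -35.8  57.9] rect top [586.7 -36.1] [42.6 20.9] 85.4
top stop 387 min [566.9  47.2  47.3] max [601.6  69.7  61.1] med [584.7  58.1  57. ] rect top [584.3  58.3] [13.2 34.6] 84.8
top ball 706 min [ 554.8 -147.1   43.6] max [ 601.7 -111.3   69.9] med [ 575.8 -128.1   61.4] rect top [ 574.9 -131. ] [26.9 27.3] 78.5
socket [521.   8.  11.] [543.  29.  27.]
gauge [ 461. -127.    9.] [526. -46.  19.]
bench z -0.09261677083043196
scene T 627 min [576.3 -59.4  36.5] max [603.  -15.2  61.5] med [587.5 -40.8  56.4] rect top [584.5 -37. ] [43.6 13.8] 85.9
scene stop 390 min [568.8  46.2  40.1] max [605.1  66.3  60.8] med [587.5  53.9  56.3] rect top [586.3  57.5] [15.  33.2] 86.2
scene ball 981 min [ 561.1 -150.4   39.4] max [ 602.6 -114.2   70.1] med [ 582.7 -135.2   60.6] rect top [ 575.6 -131.1] [27.1 27.4] 71.7
bench z -0.4551205104916676
```

T centre is about (584,-36.5), its top at z≈60 as expected, and its heading is -4.3° from both the console rectangle and the console-centre direction. Spacing to the stop rod is 94.5 (95 given). Now the approach and grasp, slightly high so the fingers clear the socket.

```bash
cat >> h.py <<'E'
a=np.deg2rad(-4.3); AX=np.array([np.cos(a),np.sin(a),0]); Y=np.array([-np.sin(a),np.cos(a),0])
Z=np.array([0,0,-1.]); R=np.column_stack([-Y,np.cross(Z,-Y),Z]); T=np.array([584,-36.5,32.])
E
python3 - <<'E'
from h import *
movep(T+[0,0,130],R); s=read_state(); print(s["time"],s["eef_pos"],s["qpos"].round(2))
print("guard",movel(T,max_speed=80,guard=12)); s=read_state(); print(s["time"],s["eef_pos"],s["ft_force"])
c=camera("scene"); cv2.imwrite("pics/s1.png",cv2.resize(c["image"][180:420,120:440],(800,600)))
E
```

```text
2.5583 [584.03089162 -37.44336048 162.06318355] [ 0.1   0.54 -0.2   1.77  0.14  0.84 -1.81]
guard False
4.3333 [584.25781838 -36.51427658  32.39136501] [-0.15427652 -0.75746179 -0.8047563 ]
```

View pics/s1.png

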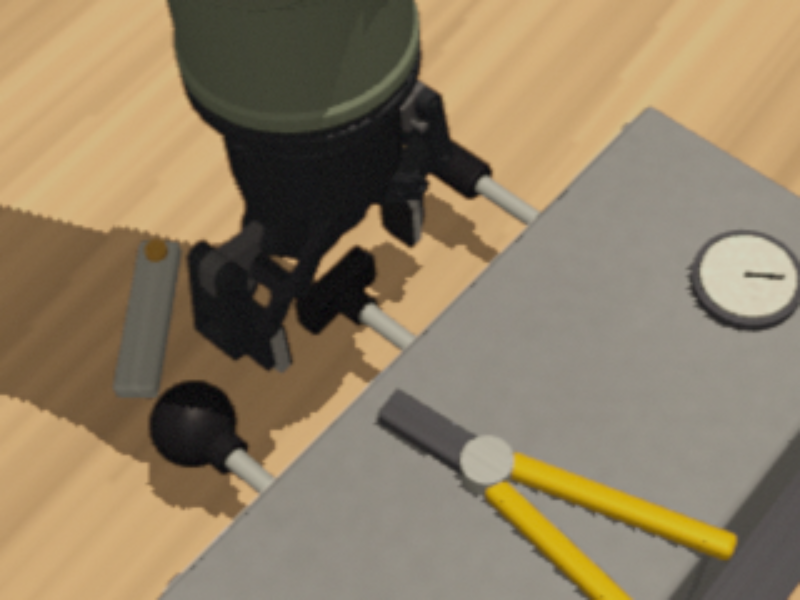

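The fingers straddle the T-bar (crop ≈ (335,290)), clear of the ball (195,425) and the straight knob (460,165). Clamp and pull.

Run:
```python
from h import *
clamp(); s=read_state(); p0=s["eef_pos"]; print(s["time"],s["finger_gap"],s["ft_force"].round(1),p0.round(1))
movel(T-30*AX,max_speed=30); wait(.3); s=read_state(); print(s["time"],s["finger_gap"],s["ft_force"].round(1),(s["eef_pos"]-p0)@AX)
c=camera("scene"); W=pts(c); cv2.imwrite("pics/s2.png",cv2.resize(c["image"][180:420,120:440],(800,600)))
```

```text
4.8333 45.096040192104795 [-3.7  2.7  8. ] [584.1 -36.   32.4]
6.2833 44.680258005561456 [-1.4  3.2  9.3] -30.042912734878932
```

View pics/s2.png

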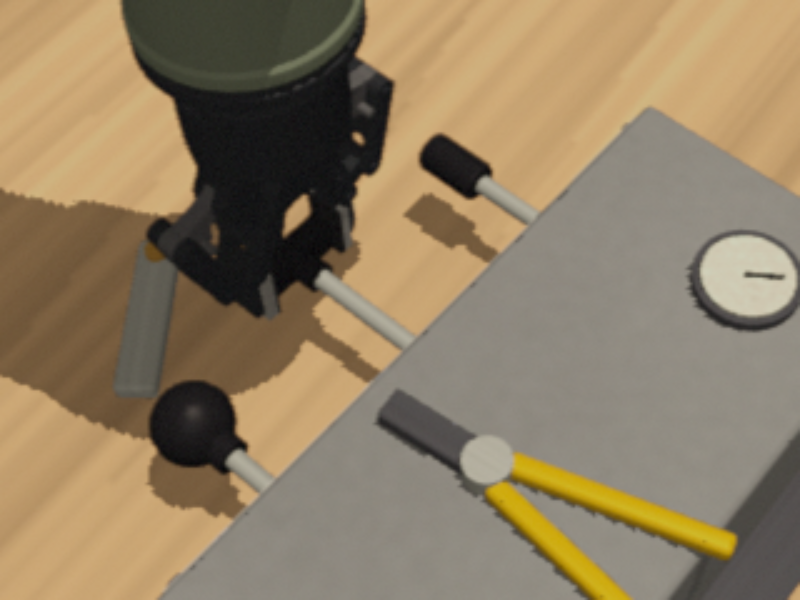

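The bar moved out with the fingers: the rod is visibly longer at (365,305), the gap is 45 mm and the residual force is small. Release, rise straight up, and check.

Run:
```python
from h import *
open_gripper(); s=read_state(); print(s["finger_gap"],s["ft_force"].round(1))
p=s["eef_pos"]; print(movel(p+[0,0,120],max_speed=100,guard=15))
movep([450,-330,300],R); s=read_state(); print(s["time"],s["ft_force"].round(1))
for n,w in(("top",dict(T=(350,270,400,325),stop=(292,258,320,294),ball=(424,260,462,302))),("scene",dict(T=(205,255,260,305),stop=(284,230,320,262),ball=(175,328,220,372)))):
    c=camera(n); W=pts(c); g=c["image"].max(2); cv2.imwrite(f"pics/{n}3.png",c["image"])
    for k,(a,b,d,e) in w.items():
        q=W[b:e,a:d]; q=q[(g[b:e,a:d]<60)&(q[...,2]>30)&(q[...,2]<80)]
        rc=cv2.minAreaRect(q[q[:,2]>np.percentile(q[:,2],60)][:,:2].astype(np.float32))
        print(n,k,len(q),q.min(0).round(1),q.max(0).round(1),np.median(q,0).round(1),np.round(rc[0],1),np.round(rc[1],1))
```

```text
85.62929625903833 [0.3 0.1 0.3]
False
9.475 [ 0.1  0.2 -0.7]
top T 409 [544.9 -55.1  48.8] [571.4 -11.3  62.5] [553.6 -33.7  58.1] [557.3 -34. ] [42.5 22.4]
top stop 385 [566.9  47.2  47.5] [601.6  69.9  61.3] [584.7  58.1  57. ] [584.1  58.2] [13.8 34.4]
top ball 708 [ 554.8 -147.3   42.6] [ 601.7 -111.4   70.8] [ 575.8 -128.    61.6] [ 574.6 -131.5] [27.5 26.3]
scene T 619 [546.  -57.3  37.3] [574.5 -11.7  60.8] [557.5 -38.5  56.3] [559.  -34.9] [45.2 23. ]
scene stop 388 [568.8  46.5  42.2] [605.1  66.9  60.9] [587.6  53.7  56.2] [586.3  58.3] [14.1 33.4]
scene ball 979 [ 561.4 -150.6   39. ] [ 602.9 -114.1   70. ] [ 582.7 -135.2   60.6] [ 575.3 -131.2] [27.5 27.8]
```

View pics/top3.png

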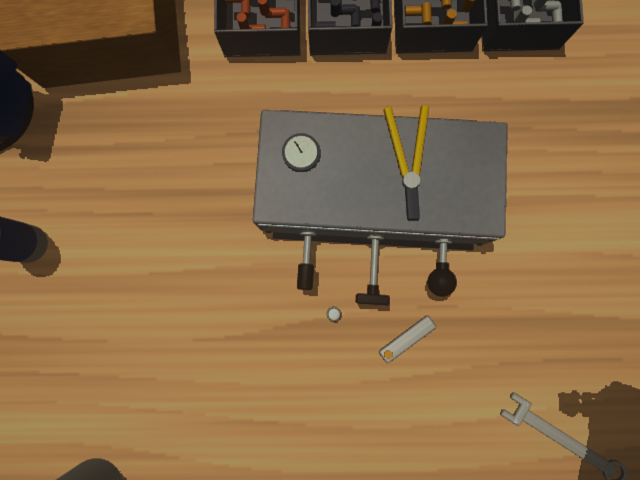

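The T-handle, now at about (373,299), sits 30 mm out by its median in both views. The straight knob (306,276) and ball (441,282) have not moved, and the robot is clear. Handing in.

```bash
python3 -c "
from workcell import *
print(finish_job())"
```

```text
the job is handed in; nothing more can be done
None
```

I pinched the choke's T-handle (the middle rod) by its flat ends, pulled it 30 mm out along its axis and let go. I then lifted clear and handed the job in at about 9.6 s. `finish_job()` reports no verdict.

- **Choke:** after release, the handle's median position had moved 29.9 mm (top camera) and 30.1 mm (scene camera). The cruder rectangle-centre and edge measures gave about 25–30 mm. They come from noisy depth at the bar's edges; all fall within the allowed 22–38 mm.
- **Other rods:** the ball knob and straight knob read the same as at the start, within about 1 mm in both views.
- **Contact:** force on the tool was near zero after release, and the robot was touching nothing.

No check failed.

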